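Key the bead pot's lid and press it home

TASK

The lid of the steel bead-cooling pot stands proud of the rim and is turned out of place. With closed fingertips push its raised rib round until the notch in the lid's edge stands over the steel pin on the pot, then press the lid down until it is fully home, and leave it there. Do not pinch the rib, lift the lid or force it down hard, and leave the jar, bowl and spoon where they are.

Things in the scene. Friction and masses are not known exactly. Their poses are not given: they have to be found in the camera images.
- pot: Dark steel cooling pot, fixed to the bench, 140 mm in diameter, rim 90 mm above the bench (foot flange 156 mm). Origin: centre of its underside, on the bench; z up; its x axis points towards the pin.
- pot_pin (a point): Top of the pot's locating pin at the lid's outer edge, 80 mm from the pot's axis. The pin is a level round steel bar, 10 mm in diameter, pointing radially outward at the rim; it ends 97 mm from the axis, so 17 mm of it shows beyond the lid's edge. Its top is 8.5 mm above the rim.
- lid: Aluminium lid: disc 160 mm wide, 6 mm thick, about 0.4 kg, on a black rubber plug. Origin: centre of the disc's underside, on the pot's axis (101 mm above the bench at the start, 90 mm when home); z up, x towards the notch. Turns endlessly either way about the pot's axis (friction about 0.12 N m, 3 N at the rib) and stays where left. Starts 0.7 to 3.1 rad off, either way.
- lid_notch (a point): Middle of the notch's mouth at the lid's outer edge, on the top face, 80 mm from the axis. The notch is 18 mm wide and 17 mm deep radially. It must stand over the pin (same bearing from the axis, within about 3 mm sideways) before the lid can go down; otherwise the lid lands on the pin after 2.5 mm.
- lid_rib (a point): Top middle of the dark steel radial rib on the lid, 47 mm from the axis, opposite the notch. The rib is 15 mm wide (10 mm at the very top), 34 mm long radially (30 to 64 mm from the axis), 18 mm high above the lid's top face. To be pushed sideways, not pinched.
- rib_left: Left flank of the rib (3 x 34 x 13 mm), the side towards the lid's +y; origin at its middle, 6.5 mm above the lid's top face. Axes as the lid's.
- rib_right: Right flank of the rib, the side towards the lid's -y; likewise.
- lid_centre (a point): Top middle of the lid: a flat round boss 40 mm in diameter that stands 4 mm above the lid's top face. The place to press.
- lid_press (a joint): How far the lid has been pressed down, in m: 0 at the start (standing proud), 0.011 fully home on the rim, negative if lifted. The rubber plug holds it at any height by friction: pressing down takes about 3 to 6 N, and it stays down when let go.
- jar: Bystander: closed glass jar with an aluminium cap, 54 mm in diameter, 75 mm tall, loose. Origin: centre of its underside.
- bowl: Bystander: small white bowl, 80 mm in diameter, 32 mm high, loose. Origin: centre of its underside.
- spoon: Bystander: steel spoon with a wooden handle, 150 mm long, lying on the bench, loose. Origin: near its middle, x axis along it towards its tip.
There are look-alikes about, which are no part of the job. Of the things like the pot, leave any that is green; of the rest the larger one is meant.

How it is judged:
At the end, for the whole second after the job is handed in: The lid is pressed down by at least 9 of its 11 mm, its notch within 8 mm of the pin, and it is at rest (value of joint lid_press above 0.009 m and horizontal distance between lid_notch and pot_pin below 0.008 m and linear speed of lid below 0.005 m/s and angular speed of lid below 0.05 rad/s); the robot touches nothing.
It fails at once if the lid is lifted by more than 4 mm (value of joint lid_press below -0.004 m).
It fails at once if the rib is pinched: both its flanks are touched by the fingers at once (contact force between the fingers and rib_left above 1 N and contact force between the fingers and rib_right above 1 N).
It fails at once if the lid is forced by the fingers with more than 40 N (contact force between the fingers and lid above 40 N).
It fails at once if the jar, bowl or spoon is moved by more than 25 mm (distance of any of jar, bowl, spoon from where it was at the start of the episode above 0.025 m).
It also fails if it takes over 51 s, if anything falls off the work surface, if the arm or the gripper's body presses on something with over 40 N, if the wrist force passes 120 N, or if a joint passes its speed limit or range.

ROBOT

A 6-joint arm with a two-finger parallel gripper is mounted at the origin on the work surface. World frame = base frame: x ahead of the robot, y to its left, z up, the work surface at z = 0. Lengths are in m, angles in rad, forces in N, time in s.
With the tool pointing down it reaches from about 0.15 to 0.775 m from the base axis. Payload 6.1 kg.
Tool frame: the origin (TCP) lies midway between the tips of the shut fingers; the grasp point (between the pads) lies 19 mm behind it (manip.grasp_offset is the distance from the TCP to the grasp point, in m); z points along the fingers, x is the direction in which the jaws open and shut, and the axes are right-handed (so a half turn about z gives the same grasp; the last joint's range is limited). The gripper opens to 85 mm and grips with 20 to 120 N. Pads are 22 mm wide; open, the fingers measure 114 mm over their backs; the gripper's body (76 mm by 85 mm) begins 54 mm behind the grasp point. The pads swing forward as they close: fully open they stand 13 mm farther back than shut.
Start: joints at [1.277, 0.126, -0.04, 1.405, 0, 1.571], TCP at [0.152, 0.502, 0.231] pointing down, gripper open.
Joint ranges: [-2.72, 2.72], [-0.95, 1.95], [-1.27, 1.35], [-1.78, 2.02], [-1.46, 1.47], [-3.14, 3.14]. Speed limits (rad/s): [2.39, 2.39, 3.01, 3.14, 3.14, 3.14].

INTERFACE

Orientations are given as a unit quaternion [w, x, y, z].
In Python, from cell import manip, cams gives the robot as it stands.
- The arm moves only by the shell command python3 -m inch 'ROWS' [OPENING] [FORCE]. ROWS is JSON, a list of rows, each an object with "offset": the shift along the world's x, y, z in cm, a list of three; "yaw": the turn about the world's z in degrees. A call has 1 to 8 rows; each row shifts and turns the commanded pose from where the row before left it; what a row does not reach is not made up. A row lasts 1/10 s, in which the tool goes at most 50 mm and 8.59 degrees, less where a joint would pass 70% of its speed; a pose out of reach is approached as far as the arm can. A call with a gripper value outside its range is refused whole. OPENING is the finger opening in cm, from 0 to 8.54, set as the call begins (- or left out, the last holds). The fingers move at their own pace and stop on an object; FORCE is the grip in N (left out, the last holds). Time passes only in rows, so rows that do not move let the fingers close. It gives the time, the measured TCP pose, the force and the opening at its end, in the units of the state.
- manip.read_state(): the state, without advancing time (a new reading comes with each control period).
- cams.capture(name): name is "scene" or "top"; returns (picture, depth): 480x640x3 uint8, blue, green, red; 480x640 float32, m along the optical axis (not along the pixel's ray), 0 where there is no reading.
- cams.get_calibration(name): a dict with "camera_matrix" (3x3 intrinsics, pixels), "camera_from_world" (4x4, takes a point from world to camera coordinates). Camera axes: x right, y down, z forward; pixel columns grow to the right and rows downward; lengths in m; the calibration is good to about 2 mm. A picture is of the moment at which its call begins. get_calibration takes no time and is no camera call.
- manip.hand_in(): hands the job in, once; it reports no verdict.
The state is a dict: "time": time; "qpos": joint angles; "dq": joint speeds; "joint_torque": joint torques, N m; "ee_pos": TCP position; "ee_rot": TCP orientation; "wrist_force": force on the tool from outside, world axes, zero at the start; "ft_torque": the same for the moment, N m; "opening": opening from 0.0 (shut) to 1.0 (fully open).
Only numpy, scipy, OpenCV 4.12 (cv2) and the standard library are available. Lean on these libraries where they do the work, as an engineer would, in place of code of your own. Each camera call takes 0.05 s, during which the arm holds its last target.

## Working session

There is one attempt and no reset: what is moved stays moved. The work goes in short steps, Python scripts to look and compute and a shell command to move; the robot and the scene stay as the last step left them, time stands still between calls to the robot, and variables do not carry over. Pictures are saved under pics/ and viewed, and the job is handed in when it is done.

```bash
ls; mkdir -p pics; python3 - <<'E'
from cell import manip,cams
import cv2,numpy as np
for n in("scene","top"):
    p,d=cams.capture(n); cv2.imwrite(f"pics/{n}0.png",p); np.save(f"{n}0.npy",d)
    c=cams.get_calibration(n); print(n,c)
print(manip.read_state())
E
```

```text
pics
scene {'camera_matrix': array([[455.37147432,   0.        , 321.38441634],
       [  0.        , 455.37147432, 240.37611614],
       [  0.        ,   0.        ,   1.        ]]), 'camera_from_world': array([[ 0.75956472,  0.65026872,  0.01456116, -0.48144822],
       [ 0.40583569, -0.45631564, -0.79187968, -0.13787145],
       [-0.5082901 ,  0.6073933 , -0.61050352,  1.24592959],
       [ 0.        ,  0.        ,  0.        ,  1.        ]])}
top {'camera_matrix': array([[523.21965637,   0.        , 314.80008963],
       [  0.        , 523.21965637, 235.43857183],
       [  0.        ,   0.        ,   1.        ]]), 'camera_from_world': array([[ 0.02513515, -0.99935123,  0.0257942 ,  0.02268967],
       [-0.99614552, -0.0272069 , -0.08338994,  0.57270353],
       [ 0.08403762, -0.02359876, -0.9961831 ,  1.10465447],
       [ 0.        ,  0.        ,  0.        ,  1.        ]])}
{'time': 0.1, 'qpos': array([ 1.27696478e+00,  1.26353598e-01, -4.05022899e-02,  1.40538865e+00,
        3.16090678e-06,  1.57080438e+00]), 'dq': array([-0.00079792, -0.00044819,  0.00336637,  0.00076668,  0.00064342,
       -0.0008133 ]), 'joint_torque': array([-3.13081742e-03, -4.36906958e+01,  3.53604519e+01,  1.37823145e-02,
       -2.64527926e-04, -2.59366523e-06]), 'ee_pos': array([0.15194653, 0.50215584, 0.2305907 ]), 'ee_rot': array([ 4.30283588e-04,  8.03003335e-01,  5.95974093e-01, -5.82397422e-04]), 'wrist_force': array([-0.94699323, -0.22981855, -0.71335651]), 'ft_torque': array([-0.0430187 ,  0.03441901, -0.0203092 ]), 'opening': 0.9990820489121355}
```

View pics/top0.png

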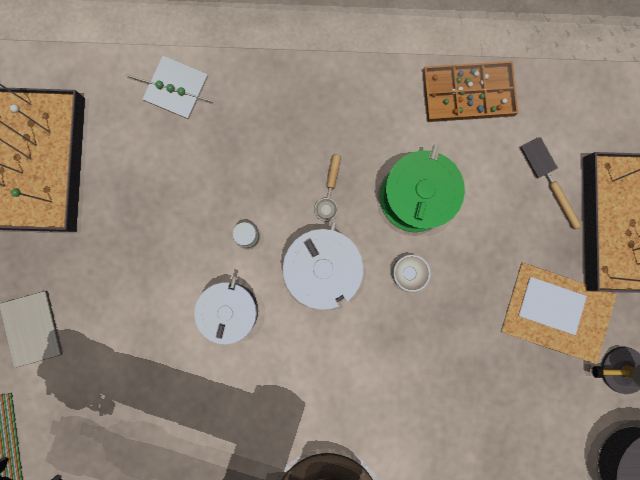

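View pics/scene0.png

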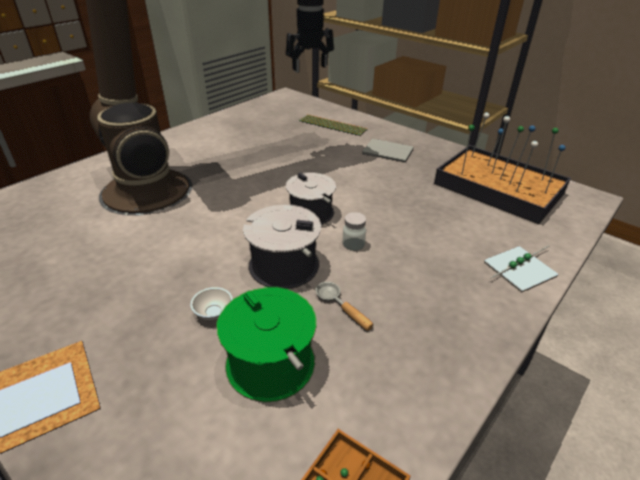

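The pot is the middle one: lid centre near (323,269), rib (311,247), notch (340,300), pin (333,226) in the top view. Measuring now.

```bash
cat > h.py <<'E'
import numpy as np,cv2
from cell import manip,cams
def ray(n,uv,z):
    c=cams.get_calibration(n);T=c["camera_from_world"];R,t=T[:3,:3],T[:3,3]
    d=R.T@np.linalg.inv(c["camera_matrix"])@np.array([uv[0],uv[1],1.]);o=-R.T@t
    return o+d*(z-o[2])/d[2]
def proj(n,P):
    c=cams.get_calibration(n);q=c["camera_matrix"]@(c["camera_from_world"]@np.r_[P,1])[:3];return q[:2]/q[2]
E
python3 - <<'E'
from h import *
p=cv2.imread("pics/top0.png");d=np.load("top0.npy")
cv2.imwrite("pics/c0.png",cv2.resize(p[210:330,260:390],None,fx=6,fy=6,interpolation=cv2.INTER_CUBIC)[:600,:780] if 0 else cv2.resize(p[210:325,260:390],None,fx=5,fy=5,interpolation=cv2.INTER_CUBIC))
# lid mask by brightness/bluish
b,g,r=[p[...,i].astype(int) for i in range(3)]
m=((b>r+3)&(b>120)).astype(np.uint8)*255
m2=np.zeros_like(m);m2[215:320,270:375]=m[215:320,270:375]
cs,_=cv2.findContours(m2,cv2.RETR_EXTERNAL,cv2.CHAIN_APPROX_NONE)
c=max(cs,key=cv2.contourArea);h=cv2.convexHull(c);e=cv2.fitEllipse(h);print(e, ray("top",e[0],.107))
x,y=e[0]
print("diam m",[np.linalg.norm(ray("top",(x+e[1][0]/2,y),.107)-ray("top",(x-e[1][0]/2,y),.107))])
for n,uv,z in(("rib",(311,247),.125),("notch",(340,300),.107),("pin",(333,226),.0985),("pintip",(333.5,224),.0935),("bowl",(411,272),.03),("jar",(246,234),.075)):
    print(n,ray("top",uv,z))
T=cams.get_calibration("top")["camera_from_world"];
E
```

```text
((322.59906005859375, 268.86993408203125), (79.79234313964844, 80.06608581542969), 146.6276397705078) [0.4986752  0.02250493 0.107     ]
diam m [np.float64(0.15863145172810408)]
rib [0.54044828 0.04696908 0.125     ]
notch [ 0.43809866 -0.01340568  0.107     ]
pin [0.58570299 0.00323315 0.0985    ]
pintip [0.59032413 0.00201779 0.0935    ]
bowl [ 0.49844266 -0.17016693  0.03      ]
jar [0.56668412 0.18011868 0.075     ]
```

View pics/c0.png

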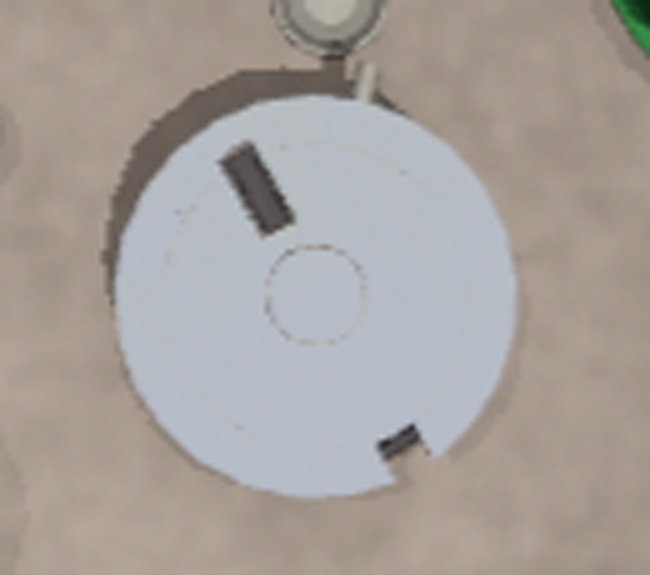

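```bash
python3 - <<'E'
from h import *
C=np.array([.4987,.0225])
def f(n,cx,cy,z):
    P=ray("top",(260+(cx-2)/5,210+(cy-2)/5),z)[:2];v=P-C;print(n,P.round(4),"r",np.linalg.norm(v).round(4),"deg",np.degrees(np.arctan2(v[1],v[0])).round(2))
f("ribtop",257,189,.125);f("ribin",278,231,.118);f("ribout",236,149,.118)
f("notchL",393,484,.107);f("notchR",437,455,.107);f("notchmid",415,470,.107);f("inner",400,441,.1)
f("pintip",368.5,63,.0985);f("pinbase",366,99,.0985);f("boss",315,295,.111)
p=cv2.imread("pics/scene0.png")
cv2.imwrite("pics/s0.png",cv2.resize(p[190:300,220:350],None,fx=5,fy=5,interpolation=cv2.INTER_CUBIC))
print("scene proj lid centre",proj("scene",[*C,.111]),"pin tip",proj("scene",[.595,.003,.0935]))
print(manip.read_state()['ee_pos'])
E
```

```text
ribtop [0.5397 0.0469] r 0.0477 deg 30.83
ribin [0.5238 0.0381] r 0.0295 deg 31.97
ribout [0.5557 0.0555] r 0.0659 deg 30.1
notchL [ 0.4255 -0.0101] r 0.0802 deg -156.0
notchR [ 0.4373 -0.0273] r 0.0791 deg -140.98
notchmid [ 0.4312 -0.0187] r 0.0791 deg -148.62
inner [ 0.4422 -0.013 ] r 0.0668 deg -147.84
pintip [0.5934 0.0028] r 0.0968 deg -11.75
pinbase [0.5788 0.0035] r 0.0823 deg -13.35
boss [0.4991 0.0227] r 0.0005 deg 22.54
scene proj lid centre [279.4523182  224.04753336] pin tip [307.95509045 254.82880791]
[0.15194653 0.50215584 0.2305907 ]
```

View pics/s0.png

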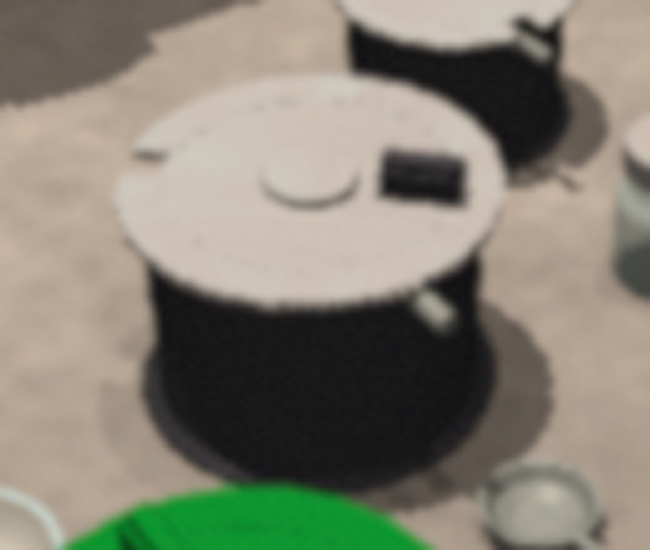

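```bash
python3 -m inch '[{"offset":[2.4,-2.9,0],"yaw":-3},{"offset":[2.4,-2.9,0],"yaw":-3},{"offset":[2.4,-2.9,0],"yaw":-3},{"offset":[2.4,-2.9,0],"yaw":-3},{"offset":[2.4,-2.9,0],"yaw":-3},{"offset":[2.4,-2.9,0],"yaw":-3},{"offset":[2.4,-2.9,0],"yaw":-3},{"offset":[2.4,-2.9,0],"yaw":-3}]' 0 20
python3 -c "
from cell import manip;print(manip.read_state()['qpos'])"
```

```text
time: 0.9
ee_pos: [0.3446, 0.2691, 0.2311]
ee_rot: [0.0, 0.91, 0.415, -0.0]
wrist_force: [0.3, 0.4, 0.4]
opening: -0.002
[ 6.62951768e-01 -3.96499458e-02 -2.13781650e-01  1.39697294e+00
  5.98541570e-06  1.37763147e+00]
```

```bash
python3 -m inch '[{"offset":[2.6,-3.05,0],"yaw":-2.3},{"offset":[2.6,-3.05,0],"yaw":-2.3},{"offset":[2.6,-3.05,0],"yaw":-2.3},{"offset":[2.6,-3.05,0],"yaw":-2.3},{"offset":[2.6,-3.05,0],"yaw":-2.3},{"offset":[2.6,-3.05,0],"yaw":-2.3},{"offset":[2.6,-3.05,0],"yaw":-2.3},{"offset":[2.6,-3.05,0],"yaw":-1.9}]'
python3 -m inch '[{"offset":[0,0,-3]},{"offset":[0,0,-3]},{"offset":[0,0,-2]},{"offset":[0,0,0]}]'
python3 - <<'E'
from h import *
for n in("scene","top"):
    p,d=cams.capture(n); 
    y0,x0=(190,220) if n=="scene" else (210,260)
    if n=="scene": p=p[150:300,190:370]
    else: p=p[200:330,250:400]
    cv2.imwrite(f"pics/{n}1.png",cv2.resize(p,None,fx=4,fy=4,interpolation=cv2.INTER_CUBIC))
E
```

```text
time: 1.7
ee_pos: [0.5527, 0.025, 0.2309]
ee_rot: [-0.0, 0.963, 0.268, -0.0]
wrist_force: [0.4, 0.5, -0.4]
opening: -0.001schema error: expected keys offset, yaw
```

View pics/scene1.png

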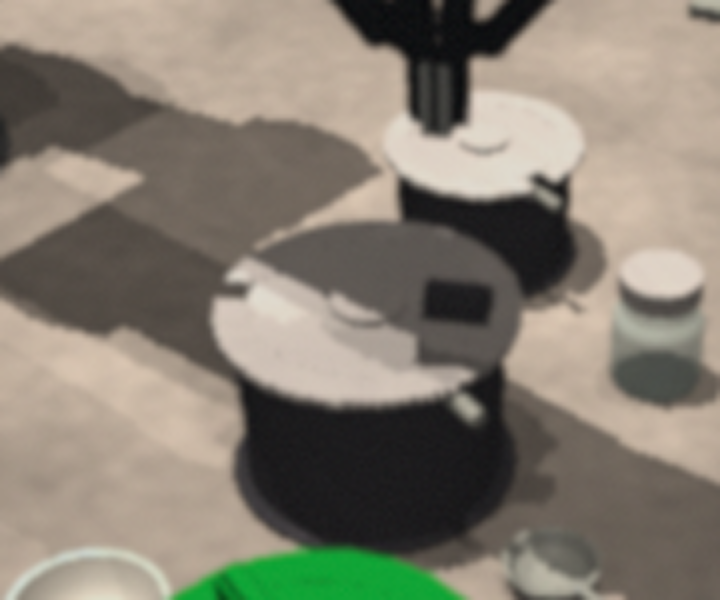

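View pics/top1.png

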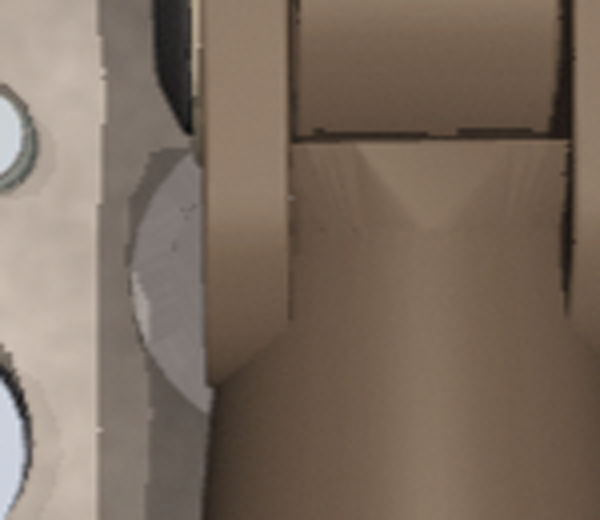

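The move down was refused (both keys needed); the closed fingers are still 0.12 m above the lid. Descending.

```bash
python3 -m inch '[{"offset":[0,0,-3],"yaw":0},{"offset":[0,0,-3],"yaw":0},{"offset":[0,0,-3],"yaw":0},{"offset":[0,0,-1.5],"yaw":0},{"offset":[0,0,-0.5],"yaw":0},{"offset":[0,0,-0.5],"yaw":0},{"offset":[0,0,-0.3],"yaw":0},{"offset":[0,0,0],"yaw":0}]'
python3 - <<'E'
from h import *
p,d=cams.capture("scene"); p=p[150:300,190:370]
cv2.imwrite(f"pics/s2.png",cv2.resize(p,None,fx=4,fy=4,interpolation=cv2.INTER_CUBIC))
E
```

```text
time: 2.6
ee_pos: [0.5523, 0.0266, 0.1138]
ee_rot: [0.0, 0.963, 0.269, 0.0]
wrist_force: [-0.8, 0.2, -0.2]
opening: -0.004
```

View pics/s2.png

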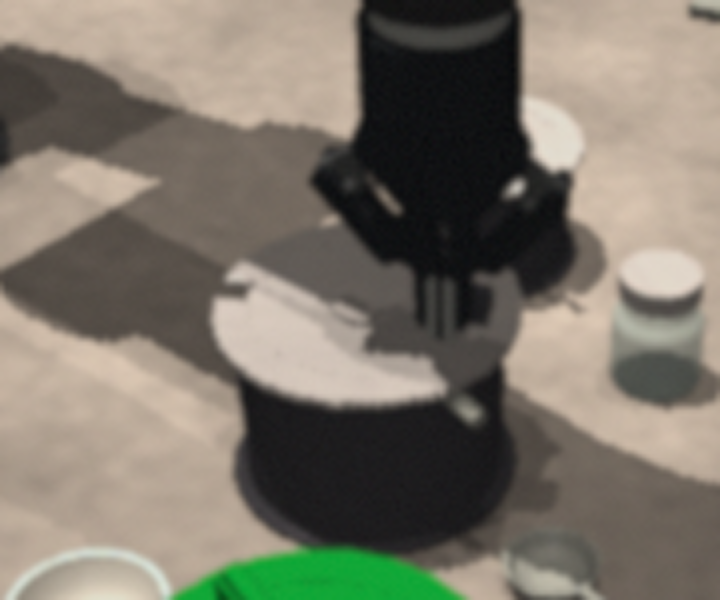

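```bash
python3 - <<'E'
import numpy as np
C=np.array([.4987,.0225]);s=.0185
P=lambda th:C+.047*np.r_[np.cos(th),np.sin(th)]-s*np.r_[-np.sin(th),np.cos(th)]
p=np.array([.5523,.0266])
for t in range(31,172,7):
    q=P(np.radians(t));print(t,q.round(4),((q-p)*100).round(2));p=q
E
```

```text
31 [0.5485 0.0308] [-0.38  0.42]
38 [0.5471 0.0369] [-0.14  0.6 ]
45 [0.545  0.0427] [-0.21  0.58]
52 [0.5422 0.0481] [-0.28  0.55]
59 [0.5388 0.0533] [-0.34  0.51]
66 [0.5347 0.0579] [-0.4   0.47]
73 [0.5301 0.062 ] [-0.46  0.41]
80 [0.5251 0.0656] [-0.51  0.35]
87 [0.5196 0.0685] [-0.54  0.29]
94 [0.5139 0.0707] [-0.58  0.22]
101 [0.5079 0.0722] [-0.6   0.15]
108 [0.5018 0.0729] [-0.61  0.08]
115 [0.4956 0.0729] [-0.62 -0.  ]
122 [0.4895 0.0722] [-0.61 -0.08]
129 [0.4835 0.0707] [-0.6  -0.15]
136 [0.4777 0.0685] [-0.58 -0.22]
143 [0.4723 0.0656] [-0.54 -0.29]
150 [0.4672 0.062 ] [-0.51 -0.35]
157 [0.4627 0.0579] [-0.46 -0.41]
164 [0.4586 0.0532] [-0.4  -0.47]
171 [0.4552 0.0481] [-0.34 -0.51]
```

```bash
python3 -m inch '[{"offset":[0,0,-0.2],"yaw":0},{"offset":[-0.2,0.2,0],"yaw":0},{"offset":[-0.18,0.22,0],"yaw":0},{"offset":[-0.14,0.6,0],"yaw":7},{"offset":[-0.21,0.58,0],"yaw":7},{"offset":[-0.28,0.55,0],"yaw":7},{"offset":[-0.34,0.51,0],"yaw":7},{"offset":[0,0,0],"yaw":0}]'
python3 - <<'E'
from h import *
p,d=cams.capture("scene"); p=p[150:300,190:370]
cv2.imwrite(f"pics/s3.png",cv2.resize(p,None,fx=4,fy=4,interpolation=cv2.INTER_CUBIC))
E
```

```text
time: 3.45
ee_pos: [0.5384, 0.0533, 0.1115]
ee_rot: [0.0, 0.869, 0.494, 0.0]
wrist_force: [0.4, -0.5, 0.2]
opening: -0.005
```

View pics/s3.png

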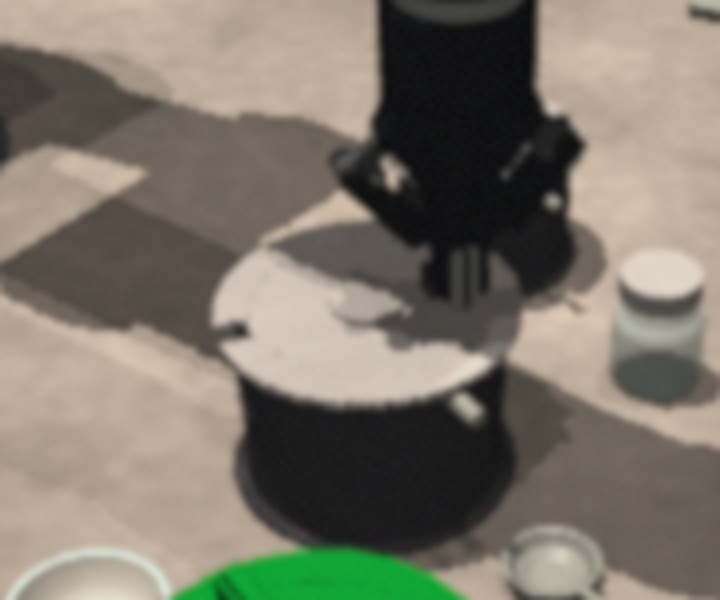

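The rib turns with the fingers; the notch has moved to (232,327) in the enlargement. Continuing to about 150°.

```bash
python3 -m inch '[{"offset":[-0.4,0.47,0],"yaw":7},{"offset":[-0.46,0.41,0],"yaw":7},{"offset":[-0.51,0.35,0],"yaw":7},{"offset":[-0.54,0.29,0],"yaw":7},{"offset":[-0.58,0.22,0],"yaw":7},{"offset":[-0.6,0.15,0],"yaw":7},{"offset":[-0.61,0.08,0],"yaw":7},{"offset":[0,0,0],"yaw":0}]'
python3 -m inch '[{"offset":[-0.62,0,0],"yaw":7},{"offset":[-0.61,-0.08,0],"yaw":7},{"offset":[-0.6,-0.15,0],"yaw":7},{"offset":[-0.58,-0.22,0],"yaw":7},{"offset":[-0.54,-0.29,0],"yaw":7},{"offset":[-0.51,-0.35,0],"yaw":7},{"offset":[0,0,0],"yaw":0}]'
python3 - <<'E'
from h import *
p,d=cams.capture("scene"); p=p[150:300,190:370]
cv2.imwrite(f"pics/s4.png",cv2.resize(p,None,fx=4,fy=4,interpolation=cv2.INTER_CUBIC))
p,d=cams.capture("top"); p=p[200:330,250:400]
cv2.imwrite(f"pics/t4.png",cv2.resize(p,None,fx=4,fy=4,interpolation=cv2.INTER_CUBIC))
E
```

```text
time: 4.3
ee_pos: [0.5017, 0.0728, 0.1118]
ee_rot: [0.0, 0.587, 0.809, 0.0]
wrist_force: [0.2, 0.2, 1.1]
opening: -0.003
time: 5.0
ee_pos: [0.4671, 0.062, 0.1117]
ee_rot: [0.0, 0.259, 0.966, 0.001]
wrist_force: [1.1, 1.3, 1.1]
opening: 0.001
```

View pics/s4.png

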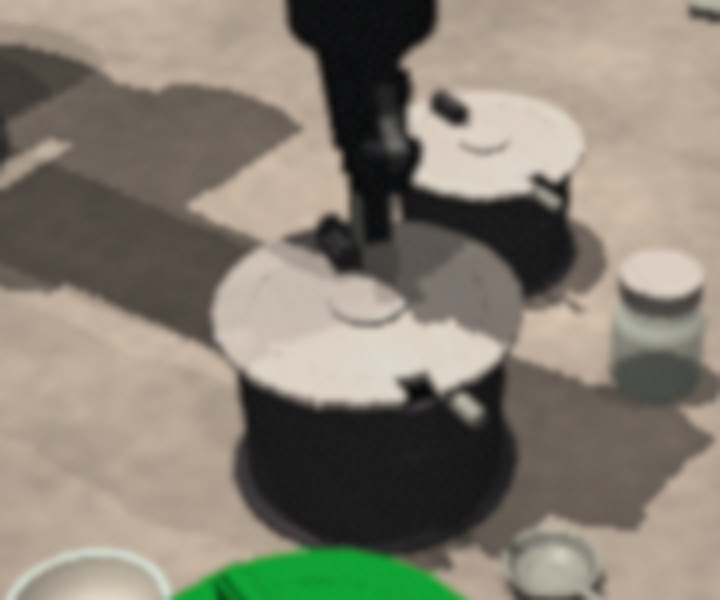

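View pics/t4.png

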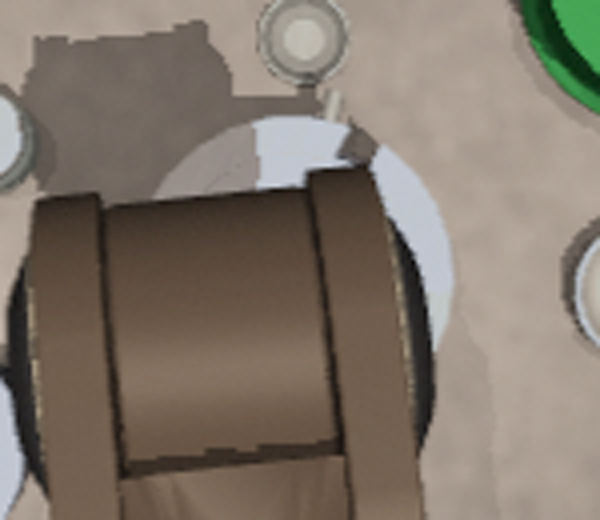

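Both views show the notch ((412,385) scene crop, (362,140) top crop) just short of the pin.

```bash
cat >> h.py <<'E'
C=np.array([.4987,.0225])
def f(n,cx,cy,z,cam="top",o=(250,200),k=4):
    P=ray(cam,(o[0]+(cx-(k-1)/2)/k,o[1]+(cy-(k-1)/2)/k),z)[:2];v=P-C;print(n,P.round(4),"r",np.linalg.norm(v).round(4),"deg",np.degrees(np.arctan2(v[1],v[0])).round(2))
E
python3 - <<'E'
from h import *
f("lipL",350,125,.107);f("lipR",379,148,.107);f("pintip",334,90,.0985);f("pin base",331,120,.0985)
f("s lipfar",433,376,.107,"scene",(190,150));f("s lip near",405,402,.107,"scene",(190,150))
f("s pintip",468,409,.0935,"scene",(190,150))
p=cv2.imread("pics/t4.png");cv2.imwrite("pics/t4b.png",cv2.resize(p[70:190,290:430],None,fx=4,fy=4))
E
```

```text
lipL [ 0.5753 -0.0047] r 0.0813 deg -19.59
lipR [ 0.5641 -0.0195] r 0.0777 deg -32.71
pintip [0.5936 0.0032] r 0.0968 deg -11.52
pin base [0.5783 0.0043] r 0.0817 deg -12.85
s lipfar [0.5681 0.0034] r 0.072 deg -15.36
s lip near [ 0.5719 -0.0204] r 0.0848 deg -30.39
s pintip [0.5869 0.0081] r 0.0894 deg -9.29
```

View pics/t4b.png

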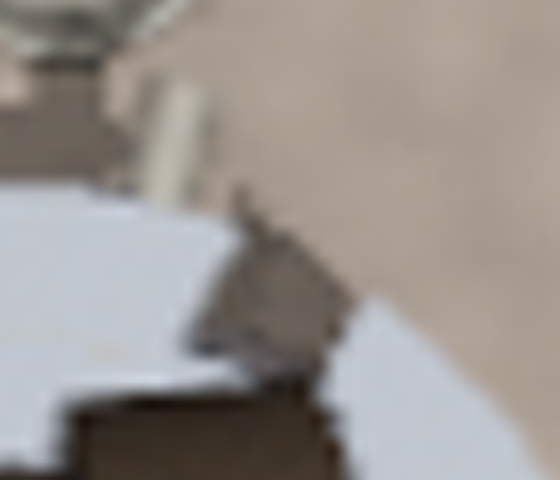

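```bash
python3 -m inch '[{"offset":[-0.46,-0.41,0],"yaw":7},{"offset":[-0.23,-0.26,0],"yaw":4},{"offset":[0,0,0],"yaw":0},{"offset":[0.33,0.95,0],"yaw":0},{"offset":[0,0,3],"yaw":0},{"offset":[0,0,4],"yaw":0},{"offset":[0,0,4],"yaw":0}]'
python3 -m inch '[{"offset":[-2,3.5,0],"yaw":0},{"offset":[-2,3.5,0],"yaw":0},{"offset":[-2,3.5,0],"yaw":0},{"offset":[-2,3.5,0],"yaw":0},{"offset":[-2,3.5,0],"yaw":0},{"offset":[-2,3.5,0],"yaw":0},{"offset":[0,0,0],"yaw":0}]'
python3 - <<'E'
from h import *
p,d=cams.capture("top");cv2.imwrite("pics/top5.png",p)
cv2.imwrite(f"pics/t5.png",cv2.resize(p[210:325,260:390],None,fx=5,fy=5,interpolation=cv2.INTER_CUBIC))
E
```

```text
time: 5.8
ee_pos: [0.4627, 0.0652, 0.2218]
ee_rot: [-0.001, 0.165, 0.986, -0.0]
wrist_force: [1.2, 0.3, 0.1]
opening: -0.002
time: 6.5
ee_pos: [0.341, 0.2782, 0.2209]
ee_rot: [-0.001, 0.162, 0.987, -0.0]
wrist_force: [0.2, -0.7, 0.2]
opening: -0.006
```

View pics/t5.png

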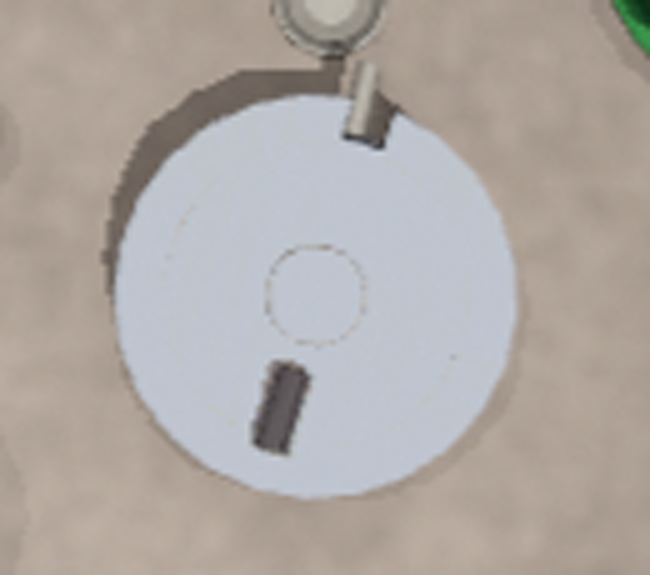

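The pin (366,65)-(355,130) now shows inside the notch, close to its left side. A closer look for the residual.

```bash
python3 - <<'E'
from h import *
p=cv2.imread("pics/top5.png")
cv2.imwrite("pics/t5b.png",cv2.resize(p[215:250,315:355],None,fx=16,fy=16,interpolation=cv2.INTER_LINEAR))
E
```

```text
(no output)
```

View pics/t5b.png

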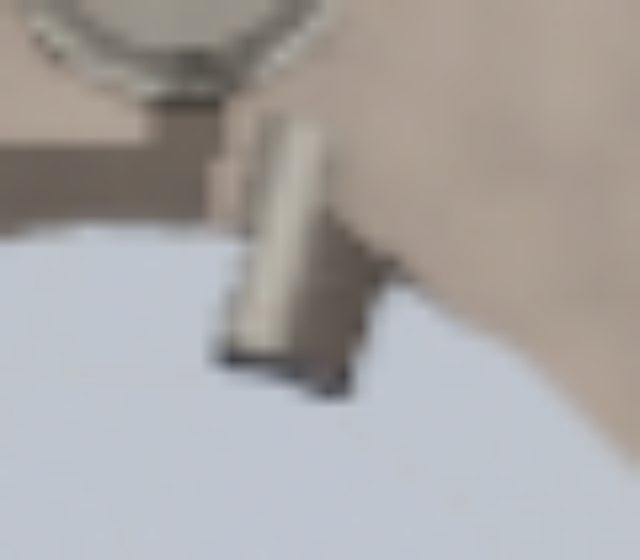

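```bash
python3 - <<'E'
from h import *
o=(315,215)
for a in (("lipL",250,235,.107),("lipR",390,280,.107),("mouth",320,257,.107),("inner",281,378,.107),("pintip",292,120,.0965),("pininner",266,345,.0965)): f(*a,o=o,k=16)
o=(260,210)
f("rib",282,405,.125,o=o,k=5);f("ribin",289,370,.123,o=o,k=5);f("ribout",274,442,.123,o=o,k=5);f("boss",316,295,.111,o=o,k=5)
E
```

```text
lipL [0.5782 0.0093] r 0.0806 deg -9.44
lipR [ 0.573  -0.0084] r 0.0805 deg -22.55
mouth [5.757e-01 5.000e-04] r 0.0801 deg -15.98
inner [0.5604 0.005 ] r 0.0641 deg -15.84
pintip [0.594  0.0037] r 0.0971 deg -11.14
pininner [0.5653 0.0064] r 0.0686 deg -13.59
rib [0.4558 0.0351] r 0.0447 deg 163.68
ribin [0.4694 0.0326] r 0.031 deg 160.96
ribout [0.4414 0.0378] r 0.0593 deg 165.1
boss [0.4991 0.0223] r 0.0005 deg -26.74
```

```bash
python3 -m inch '[{"offset":[2,-3.6,0],"yaw":3.5},{"offset":[2,-3.6,0],"yaw":0},{"offset":[2,-3.6,0],"yaw":0},{"offset":[2,-3.6,0],"yaw":0},{"offset":[2,-3.6,0],"yaw":0},{"offset":[1.94,-3.6,0],"yaw":0},{"offset":[0,0,-3],"yaw":0},{"offset":[0,0,-3],"yaw":0}]'
python3 -m inch '[{"offset":[0,0,-3],"yaw":0},{"offset":[0,0,-1.2],"yaw":0},{"offset":[0,0,-0.4],"yaw":0},{"offset":[0,0,-0.3],"yaw":0},{"offset":[0,0,0],"yaw":0}]'
```

```text
time: 7.35
ee_pos: [0.4639, 0.0564, 0.1609]
ee_rot: [0.001, 0.137, 0.991, -0.0]
wrist_force: [-0.8, 0.4, -0.8]
opening: -0.002
time: 7.85
ee_pos: [0.4634, 0.0587, 0.1132]
ee_rot: [0.001, 0.134, 0.991, 0.0]
wrist_force: [0.4, -0.1, 0.4]
opening: -0.001
```

```bash
python3 -m inch '[{"offset":[-0.4,0,-0.15],"yaw":0},{"offset":[-0.03,-0.2,0],"yaw":0},{"offset":[-0.03,-0.15,0],"yaw":0},{"offset":[-0.03,-0.15,0],"yaw":0},{"offset":[-0.02,-0.1,0],"yaw":0},{"offset":[0,0,0],"yaw":0}]'
python3 - <<'E'
from h import *
p,d=cams.capture("top");cv2.imwrite("pics/top6.png",p)
cv2.imwrite("pics/t6b.png",cv2.resize(p[215:250,315:355],None,fx=16,fy=16,interpolation=cv2.INTER_LINEAR))
E
```

```text
time: 8.45
ee_pos: [0.4577, 0.0528, 0.111]
ee_rot: [0.0, 0.133, 0.991, 0.0]
wrist_force: [-0.7, 2.8, 1.9]
opening: 0.002
```

View pics/t6b.png

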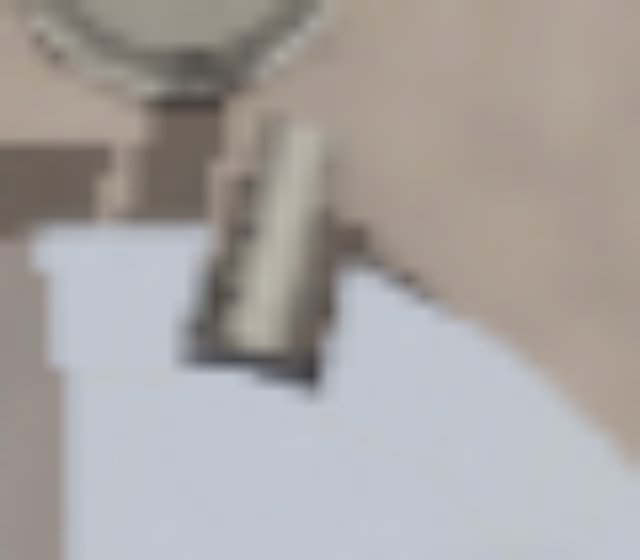

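```bash
python3 - <<'E'
from h import *
o=(315,215)
for a in (("lipL",217,232,.107),("lipR",356,265,.107),("mouth",287,249,.107),("inner",250,372,.107),("pintip",292,120,.0965),("pininL",215,345,.0935),("pininR",300,345,.0935),("pintipL",250,120,.0935),("pintipR",330,120,.0935)): f(*a,o=o,k=16)
E
```

```text
lipL [0.5785 0.0134] r 0.0803 deg -6.5
lipR [ 0.5748 -0.0041] r 0.0806 deg -19.25
mouth [0.5766 0.0046] r 0.0799 deg -12.94
inner [0.561  0.0089] r 0.0638 deg -12.32
pintip [0.594  0.0037] r 0.0971 deg -11.14
pininL [0.5654 0.0127] r 0.0674 deg -8.38
pininR [0.5657 0.0019] r 0.0701 deg -17.08
pintipL [0.5941 0.0089] r 0.0964 deg -8.11
pintipR [ 0.5944 -0.0013] r 0.0986 deg -13.94
```

Notch bearing ≈ -12.7°, pin ≈ -12°: about 1 mm off. A tiny nudge, then retreat, rise, and move above the boss with the jaws turned away from the rib.

```bash
python3 -m inch '[{"offset":[-0.01,-0.05,0],"yaw":0},{"offset":[0,0,0],"yaw":0},{"offset":[0.3,0.9,0],"yaw":0},{"offset":[0,0,3],"yaw":0},{"offset":[0,0,3],"yaw":0},{"offset":[1.3,-1.3,0],"yaw":-8},{"offset":[1.3,-1.3,0],"yaw":-8},{"offset":[1.2,-1.28,0],"yaw":-8}]'
python3 -m inch '[{"offset":[0,0,0],"yaw":-8},{"offset":[0,0,0],"yaw":-8},{"offset":[0,0,0],"yaw":-8},{"offset":[0,0,0],"yaw":-8},{"offset":[0,0,0],"yaw":-8},{"offset":[0,0,0],"yaw":-8},{"offset":[0,0,0],"yaw":-8},{"offset":[0,0,0],"yaw":0}]'
python3 - <<'E'
from h import *
p,d=cams.capture("top");cv2.imwrite("pics/top7.png",p)
cv2.imwrite("pics/t7b.png",cv2.resize(p[215:250,315:355],None,fx=16,fy=16,interpolation=cv2.INTER_LINEAR))
p,d=cams.capture("scene"); p=p[150:300,190:370]
cv2.imwrite(f"pics/s7.png",cv2.resize(p,None,fx=4,fy=4,interpolation=cv2.INTER_CUBIC))
E
```

```text
time: 9.3
ee_pos: [0.4994, 0.022, 0.1709]
ee_rot: [0.0, 0.339, 0.941, -0.001]
wrist_force: [0.7, 1.0, 0.2]
opening: 0.003
time: 10.1
ee_pos: [0.4987, 0.0224, 0.1705]
ee_rot: [0.0, 0.739, 0.673, -0.001]
wrist_force: [-0.5, 0.3, -0.4]
opening: -0.002
```

View pics/t7b.png

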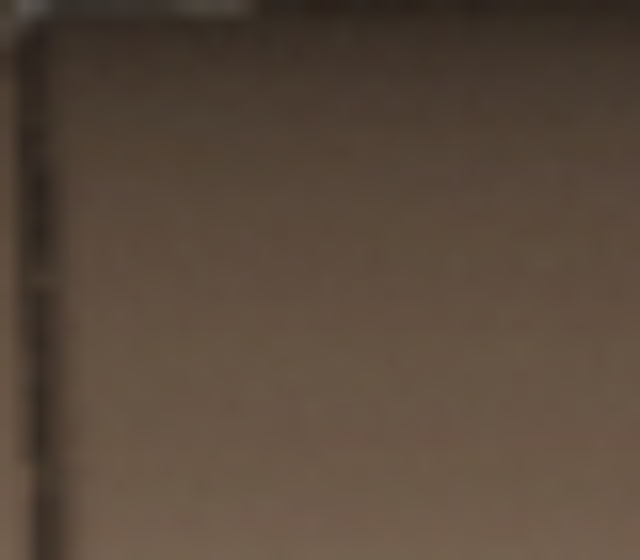

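View pics/s7.png

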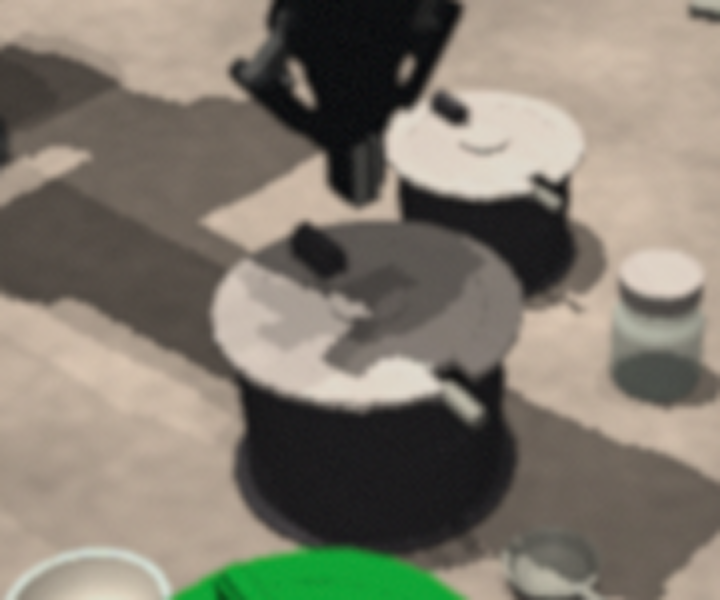

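The arm hides the top view, but the scene view shows the notch at (453,380) over the pin. Pressing in small steps.

```bash
python3 -m inch '[{"offset":[0,0,-2.5],"yaw":0},{"offset":[0,0,-2],"yaw":0},{"offset":[0,0,-1],"yaw":0},{"offset":[0,0,0],"yaw":0}]'
python3 -m inch '[{"offset":[0,0,-0.2],"yaw":0},{"offset":[0,0,-0.15],"yaw":0},{"offset":[0,0,-0.15],"yaw":0},{"offset":[0,0,0],"yaw":0}]'
python3 -m inch '[{"offset":[0,0,-0.1],"yaw":0},{"offset":[0,0,-0.1],"yaw":0},{"offset":[0,0,0],"yaw":0}]'
```

```text
time: 10.6
ee_pos: [0.4976, 0.0223, 0.1144]
ee_rot: [-0.001, 0.739, 0.674, -0.001]
wrist_force: [0.2, -0.6, 0.5]
opening: -0.0
time: 11.0
ee_pos: [0.4988, 0.0224, 0.1111]
ee_rot: [0.0, 0.739, 0.673, 0.0]
wrist_force: [0.3, 0.3, 0.0]
opening: -0.008
time: 11.3
ee_pos: [0.4988, 0.0224, 0.1093]
ee_rot: [0.0, 0.739, 0.673, 0.0]
wrist_force: [-1.5, -0.5, 5.4]
opening: -0.001
```

Contact with about 5 N, as expected for the plug.

```bash
python3 -m inch '[{"offset":[0,0,-0.1],"yaw":0},{"offset":[0,0,-0.1],"yaw":0},{"offset":[0,0,0],"yaw":0}]'
python3 -m inch '[{"offset":[0,0,-0.1],"yaw":0},{"offset":[0,0,-0.1],"yaw":0},{"offset":[0,0,0],"yaw":0}]'
```

```text
time: 11.6
ee_pos: [0.4988, 0.0224, 0.1072]
ee_rot: [0.0, 0.739, 0.673, 0.0]
wrist_force: [-1.2, 0.2, 3.4]
opening: -0.003
time: 11.9
ee_pos: [0.4988, 0.0224, 0.105]
ee_rot: [0.0, 0.739, 0.673, 0.0]
wrist_force: [-1.7, -0.1, 4.4]
opening: -0.004
```

Past 2.5 mm with no jump in force: the notch is clear of the pin.

```bash
python3 -m inch '[{"offset":[0,0,-0.1],"yaw":0},{"offset":[0,0,-0.1],"yaw":0},{"offset":[0,0,0],"yaw":0}]'
python3 -m inch '[{"offset":[0,0,-0.1],"yaw":0},{"offset":[0,0,-0.05],"yaw":0},{"offset":[0,0,0],"yaw":0}]'
python3 -m inch '[{"offset":[0,0,-0.05],"yaw":0},{"offset":[0,0,0],"yaw":0}]'
```

```text
time: 12.2
ee_pos: [0.4987, 0.0224, 0.1029]
ee_rot: [0.0, 0.739, 0.673, 0.0]
wrist_force: [0.1, -0.2, 3.6]
opening: 0.002
time: 12.5
ee_pos: [0.4988, 0.0224, 0.1014]
ee_rot: [0.0, 0.739, 0.673, 0.0]
wrist_force: [0.4, -0.3, 4.1]
opening: -0.001
time: 12.7
ee_pos: [0.4988, 0.0224, 0.1009]
ee_rot: [0.0, 0.739, 0.673, 0.0]
wrist_force: [1.1, -0.1, 5.1]
opening: -0.003
```

```bash
python3 -m inch '[{"offset":[0,0,-0.05],"yaw":0},{"offset":[0,0,0],"yaw":0}]'
python3 -m inch '[{"offset":[0,0,-0.03],"yaw":0},{"offset":[0,0,0],"yaw":0}]'
```

```text
time: 12.9
ee_pos: [0.4987, 0.0224, 0.1003]
ee_rot: [0.0, 0.739, 0.673, 0.0]
wrist_force: [2.0, 0.9, 4.5]
opening: 0.004
time: 13.1
ee_pos: [0.4987, 0.0224, 0.1001]
ee_rot: [0.0, 0.739, 0.673, 0.0]
wrist_force: [1.1, -0.3, 4.2]
opening: -0.001
```

```bash
python3 -m inch '[{"offset":[0,0,-0.03],"yaw":0},{"offset":[0,0,0],"yaw":0}]'
python3 -m inch '[{"offset":[0,0,-0.03],"yaw":0},{"offset":[0,0,0],"yaw":0}]'
```

```text
time: 13.3
ee_pos: [0.4988, 0.0224, 0.1]
ee_rot: [0.0, 0.739, 0.673, 0.0]
wrist_force: [1.3, 0.5, 6.9]
opening: -0.001
time: 13.5
ee_pos: [0.4987, 0.0224, 0.0999]
ee_rot: [0.0, 0.739, 0.673, 0.0]
wrist_force: [0.5, -0.8, 8.4]
opening: 0.003
```

The force rises at z = 0.100, so the lid has bottomed out on the rim. Releasing and checking.

```bash
python3 -m inch '[{"offset":[0,0,0.5],"yaw":0},{"offset":[0,0,2],"yaw":0},{"offset":[0,0,4],"yaw":0},{"offset":[0,0,4],"yaw":0},{"offset":[-2,3.5,0],"yaw":0},{"offset":[-2,3.5,0],"yaw":0},{"offset":[-2,3.5,0],"yaw":0},{"offset":[-2,3.5,0],"yaw":0}]'
python3 -m inch '[{"offset":[-2,3.5,0],"yaw":0},{"offset":[-2,3.5,0],"yaw":0},{"offset":[-2,3.5,0],"yaw":0},{"offset":[0,0,0],"yaw":0}]'
python3 - <<'E'
from h import *
p,d=cams.capture("top");cv2.imwrite("pics/top8.png",p)
T=cams.get_calibration("top")["camera_from_world"]
for dd,l in((np.load("top0.npy"),"before"),(d,"after")):
    z=[]
    for P in((.4987,-.02),(.47,-.01),(.47,.0),(.51,-.025)):
        u,v=proj("top",[*P,.1]).round().astype(int);c=dd[v-1:v+2,u-1:u+2];
        K=cams.get_calibration("top")["camera_matrix"];q=np.linalg.inv(K)@[u,v,1]*np.median(c);z.append((np.linalg.inv(T)@np.r_[q,1])[2])
    print(l,np.round(z,4))
cv2.imwrite(f"pics/t8.png",cv2.resize(p[210:325,260:390],None,fx=5,fy=5,interpolation=cv2.INTER_CUBIC))
p,_=cams.capture("scene");cv2.imwrite("pics/scene8.png",p)
E
```

```text
time: 14.3
ee_pos: [0.4169, 0.1631, 0.2037]
ee_rot: [-0.0, 0.739, 0.673, -0.001]
wrist_force: [0.6, 0.8, -0.3]
opening: 0.003
time: 14.7
ee_pos: [0.3558, 0.27, 0.2036]
ee_rot: [-0.001, 0.737, 0.676, -0.001]
wrist_force: [0.5, -0.3, -0.4]
opening: 0.005
before [0.1072 0.1071 0.1076 0.107 ]
after [0.097  0.0962 0.0969 0.098 ]
```

View pics/t8.png

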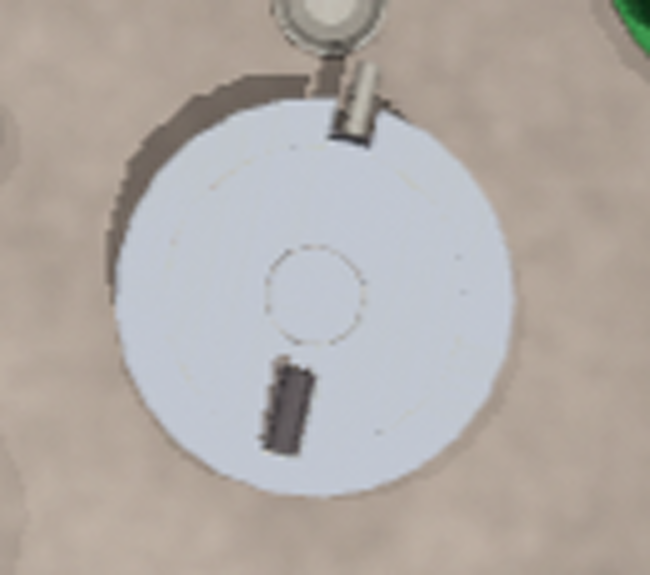

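View pics/scene8.png

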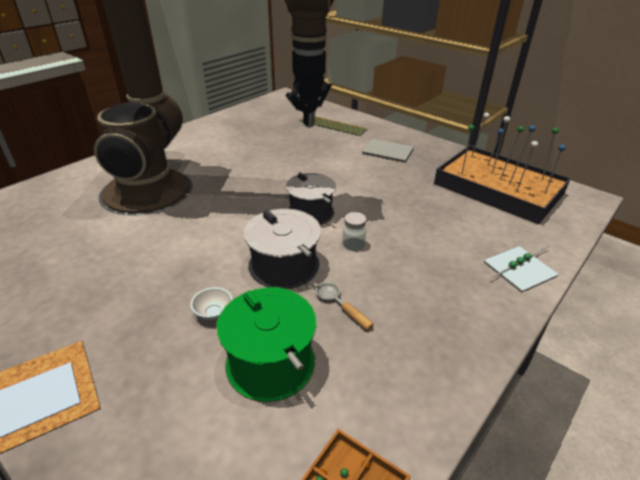

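```bash
python3 -c "
from cell import manip;print(manip.hand_in())"
```

```text
the job is handed in; nothing more can be done
None
```

The lid is home with its notch over the pin. I handed the job in shortly after 14.7 s, with the arm clear of everything. Hand-in reports no verdict, so what follows comes from my own checks.

- **Turning:** I pushed the rib about 136° counter-clockwise from one side, with the fingers shut. I backed off to look, then finished with a small push of about 3° and a final nudge.
- **Alignment:** Just before that nudge, the notch was at about −12.7° and the pin at about −12°, roughly 1 mm off. My pin readings ranged from −11° to −13.6°, so that figure is good to about 2 mm. I took no measurement after the nudge, but the last pictures show the pin inside the notch.
- **Pressing:** I pressed the boss down in small steps at 3 to 5 N. There was no stop at 2.5 mm, where the pin would have caught the lid. At a fingertip height of 0.100 m, the height expected when home, the force rose to 8.4 N and the lid stopped.
- **Depth check:** The top camera puts the lid's face at about 0.097 m, down from 0.107 m. That is 9 to 11 mm of travel depending on the point, against the 11 mm I expected, and I put the spread down to sensor noise.
- **Bystanders:** In the last scene picture the jar, bowl and spoon look unmoved. I judged that by eye and did not measure it.

One move call was refused because its rows left out the yaw value. I sent it again with no effect on the job.

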